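Finish the lamp foot and present the knuckle hole-up

TASK

Make up the next lamp: first lay the single steel plate squarely on the pile of two, edges in line, setting it down rather than dropping it, without pushing the pile away from its spot. Then take the brass knuckle from the wooden V-rest, turn it over until you have found its blind hole, and finish still gripping it with the hole facing straight up, level and still, over the middle of the pile with about a hand's breadth (some 100 mm) of air under it, ready for the stem. Leave everything else on the bench alone.

Things in the scene. Friction and masses are not known exactly. Their poses are not given: they have to be found in the camera images.
- plate: steel ballast plate of a lamp foot, 100 x 60 x 12 mm (own x, y, z), with a 14 mm stem hole through its middle, 0.5 kg; origin at the centre of its underside, own z up. This is the one lying by itself flat on the bench.
- pile_top: steel ballast plate of a lamp foot, 100 x 60 x 12 mm (own x, y, z), with a 14 mm stem hole through its middle, 0.5 kg; origin at the centre of its underside, own z up. The upper of the two plates already piled squarely; its upper face is 24 mm above the bench. Loose.
- pile_bottom: steel ballast plate of a lamp foot, 100 x 60 x 12 mm (own x, y, z), with a 14 mm stem hole through its middle, 0.5 kg; origin at the centre of its underside, own z up. The lower of the two piled plates, flat on the bench. Loose.
- knuckle: brass lamp knuckle, 0.3 kg, 56 mm long: two end discs 44 mm across, 14 mm thick, joined by a square waist 28 mm long, 30 x 30 mm. One of the 4 waist faces has a blind hole 16 mm across, 20 mm deep. In the V-rest turned any way about its length (hole maybe below); stays as turned there. Origin at its middle; own z along it; own +x points out of the hole
- rest: fixed wooden V-rest: base 100 x 90 x 18 mm, on it a 90 degree V-groove 44 mm long, walls 56 mm high, 6 mm short of the knuckle at each end, so both flat ends of the knuckle stand clear to be gripped. The knuckle's centre line lies level 60 mm above the bench. Origin on the bench under the middle of the groove; own z level along the groove, own x up
- collar: bystander: brass ring 44 mm across, 16 mm high, 24 mm hole; leave alone
- barrel: bystander: plain brass pin standing up, 30 mm across, 36 mm high, no hole; leave alone
- driver: bystander: screwdriver lying down; leave alone
- tape: bystander: empty cardboard core, 90 mm across, 24 mm high; leave alone
- wrench: bystander: wrench lying down; leave alone
- cup: bystander: brass bowl, 84 mm across, 50 mm high; leave alone
- jar: bystander: glass jar, 60 mm across, 75 mm high; leave alone
Not all that is in view belongs to the job. What is shaped like the knuckle but red or turquoise is not meant.

How it is judged:
By the outcome, as a careful person would: the job done as asked, in the order asked, and still so for the second after the job is handed in, while the arm keeps its last pose, push and grip.
It also fails if it takes over 72 s, if anything falls off the work surface, if the arm or the gripper's body presses on something with over 40 N, if the wrist force passes 120 N, or if a joint passes its speed limit or range.

ROBOT

A 6-joint arm with a two-finger parallel gripper is mounted at the origin on the work surface. World frame = base frame: x ahead of the robot, y to its left, z up, the work surface at z = 0. Lengths are in m, angles in rad, forces in N, time in s.
With the tool pointing down it reaches from about 0.3 to 0.775 m from the base axis. Payload 14.6 kg.
Tool frame: the origin (TCP) lies at the very end of the fingers, on their centre line; the grasp point (between the pads) lies 19 mm behind it; z points along the fingers, y is the line along which they close (so a half turn about z gives the same grasp; the last joint's range is limited). The gripper opens to 94 mm and grips with 3 to 60 N. Pads are 16 mm wide; open, the fingers measure 119 mm over their backs; the gripper's body (75 mm by 177 mm) begins 78 mm behind the grasp point.
Start: joints at [1.201, 0.3, 1.521, -0, 1.321, -0.067], TCP at [0.164, 0.525, 0.205] pointing down, gripper open.
Joint ranges: [-3.03, 3.03], [-0.79, 2.21], [0.23, 2.52], [-1.04, 4.18], [0, 3.07], [-2.55, 2.55]. Speed limits (rad/s): [2.22, 2.22, 2.57, 3.14, 3.14, 3.14].

INTERFACE

Orientations are given as [roll, pitch, yaw] about the fixed x, y, z axes, in that order (R = Rz(yaw) Ry(pitch) Rx(roll)).
In Python, from station import ctrl, cams gives the robot as it stands. The module is installed in compiled form; this text tells all that it offers.
- The arm moves only by the tool arm_command, never from a script. Its argument "plan" is a list that holds one entry, the list of rows, each a list of 7 numbers: the shift along the tool's x, y, z in normalised numbers (1 is 750 mm), then the turn, a rotation vector about the tool's x, y, z in a scale on which 1.0 is 4 rad, then the closure, from -1 (fully open) to 1 (shut). A call has 1 to 12 rows; each row is the pose to reach, as a shift and turn from the pose commanded when the call began, along the tool's axes at that moment; what a row does not reach only later rows make up. A row lasts 1/10 s, in which the tool goes at most 50 mm and 8.59 degrees, less where a joint would pass 70% of its speed; a pose out of reach is approached as far as the arm can. A call with a gripper value outside its range is refused whole. The fingers move at their own pace and stop on an object; "squeeze" is the grip in N (left out, the last holds). Time passes only in rows, so rows that repeat a pose let the fingers close. It gives the time, the measured TCP pose, the force, the opening and the grip force at its end, in the units of the state.
- ctrl.get_obs(): the state, without advancing time (a new reading comes with each control period).
- cams.camera(name): name is "side" or "top"; returns (picture, depth): 384x512x3 uint8, blue, green, red; 384x512 float32, m along the optical axis (not along the pixel's ray), 0 where there is no reading.
- cams.camera_info(name): a dict with "fx", "fy", "cx", "cy" (pixels), "world_to_cam" (4x4, takes a point from world to camera coordinates). Camera axes: x right, y down, z forward; pixel columns grow to the right and rows downward; lengths in m; the calibration is good to about 2 mm. A picture is of the moment at which its call begins. camera_info takes no time and is no camera call.
- ctrl.hand_in(): hands the job in; it is judged then, once.
The state is a dict: "time_s": time; "qpos": joint angles; "joint_vel": joint speeds; "tau": joint torques, N m; "ee_pos": TCP position; "eef_rot": TCP orientation; "force": force on the tool from outside, world axes, zero at the start; "moment": the same for the moment, N m; "grip_width": finger opening in m; "grip_force": force on a finger pad.
Only numpy, scipy, OpenCV 4.12 (cv2) and the standard library are available. Lean on these libraries where they do the work, as an engineer would, in place of code of your own. Each camera call takes 0.05 s, during which the arm holds its last target. There are 200 camera calls.

## Working session

There is one attempt and no reset: what is moved stays moved. The work goes in short steps, Python scripts to look and compute and a tool call to move; the robot and the scene stay as the last step left them, time stands still between calls to the robot, and variables do not carry over. Pictures are saved under pics/ and viewed, at most 10 in all, crops included, and the job is handed in when it is done.

Besides the shell and the picture viewer there is one more tool, called after "Request:" as name(argument=value, ...) on one line, values as JSON. arm_command: Moves the arm, as the interface text tells. Its arguments: {"type":"object","properties":{"plan":{"type":"array"},"squeeze":{"type":"number"}},"required":["plan"]}

```bash
mkdir -p pics
cat > h.py <<'E'
import numpy as np, cv2
from station import ctrl, cams
def shot(n):
    im,d=cams.camera(n); return im,d,cams.camera_info(n)
def pts(d,i):
    v,u=np.mgrid[:d.shape[0],:d.shape[1]]
    P=np.stack([(u-i["cx"])/i["fx"]*d,(v-i["cy"])/i["fy"]*d,d],-1)
    T=np.linalg.inv(np.array(i["world_to_cam"])); return P@T[:3,:3].T+T[:3,3]
def ray(uv,i,z):
    T=np.linalg.inv(np.array(i["world_to_cam"])); uv=np.atleast_2d(np.float64(uv))
    D=np.c_[(uv[:,0]-i["cx"])/i["fx"],(uv[:,1]-i["cy"])/i["fy"],np.ones(len(uv))]@T[:3,:3].T
    o=T[:3,3]; return o+D*((z-o[2])/D[:,2])[:,None]
def proj(P,i):
    W=np.array(i["world_to_cam"]); c=np.atleast_2d(P)@W[:3,:3].T+W[:3,3]
    return np.c_[c[:,0]/c[:,2]*i["fx"]+i["cx"],c[:,1]/c[:,2]*i["fy"]+i["cy"]]
E
python3 - <<'E'
from h import *
o=ctrl.get_obs(); print({k:np.round(v,3) for k,v in o.items()})
for n in("top","side"):
    im,d,i=shot(n); cv2.imwrite(f"pics/{n}0.png",im); np.savez(f"{n}0.npz",im=im,d=d)
    print(n,i["fx"],i["cx"],np.round(np.linalg.inv(np.array(i["world_to_cam"])),3).tolist())
E
```

```text
{'time_s': np.float64(0.0), 'qpos': array([ 1.201,  0.3  ,  1.522, -0.   ,  1.321, -0.067]), 'joint_vel': array([-0.002,  0.001, -0.   , -0.   ,  0.001, -0.   ]), 'tau': array([ 0.0000e+00, -5.3182e+01, -3.5273e+01,  7.1000e-02,  2.4000e-02,
       -0.0000e+00]), 'ee_pos': array([0.164, 0.525, 0.205]), 'eef_rot': array([-3.14 , -0.   ,  2.839]), 'force': array([-0.249, -0.719, -0.192]), 'moment': array([ 0.042,  0.066, -0.012]), 'grip_force': np.float64(0.0), 'grip_width': np.float64(0.094)}
top 416.7776031289401 252.36991489500537 [[0.005, -0.995, 0.098, 0.495], [-1.0, -0.007, -0.014, -0.028], [0.015, -0.098, -0.995, 1.057], [0.0, 0.0, 0.0, 1.0]]
side 348.7329002027292 259.7688964003936 [[0.851, -0.259, 0.457, 0.229], [-0.525, -0.46, 0.717, -0.572], [0.024, -0.849, -0.527, 0.473], [0.0, 0.0, 0.0, 1.0]]
```

View pics/top0.png

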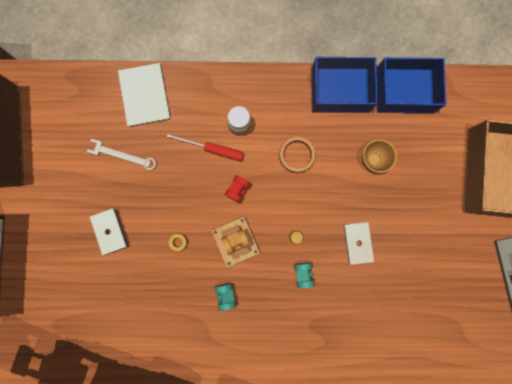

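View pics/side0.png

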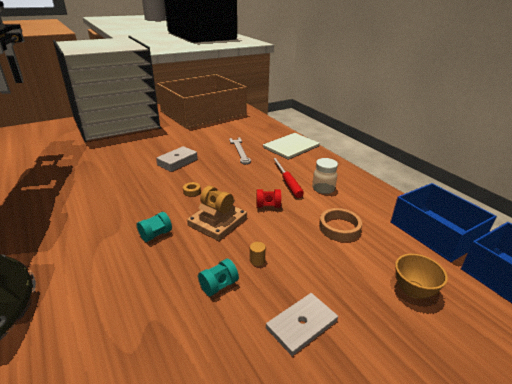

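Top view: the pile is at (108,232), the single plate at (359,243), and the knuckle in its V-rest at (236,240). Side view: pile (177,158), plate (302,322), knuckle (217,200).
Could be mistaken for the knuckle: red (237,189), teal (304,275), teal (227,297), and the brass barrel (296,238) and collar (177,242). Could be mistaken for the plate: the paper/tile (144,95) and the pile (108,232). By the description I choose the plate at (359,243) and the brass knuckle at (236,240).

```bash
cat > m.py <<'E'
from h import *
def rect(mask,i,z,near):
    """min-area rectangle of the blob at pixel near, cast on plane z"""
    n,l=cv2.connectedComponents(mask.astype(np.uint8)); m=(l==l[near[1],near[0]])&mask
    c=max(cv2.findContours(m.astype(np.uint8),cv2.RETR_EXTERNAL,cv2.CHAIN_APPROX_NONE)[0],key=cv2.contourArea)[:,0]
    W=ray(c,i,z)[:,:2]; (cx,cy),(w,h),a=cv2.minAreaRect((W*1000).astype(np.float32))
    if w<h: w,h,a=h,w,a+90
    return cx,cy,w,h,(a+90)%180-90,m
E
python3 - <<'E'
from m import *
for n,nears in (("top",dict(plate=(352,235),pile=(100,225))),("side",dict(plate=(285,320),pile=(170,158)))):
    f=np.load(n+"0.npz"); im,d=f["im"],f["d"]; i=cams.camera_info(n); P=pts(d,i)
    hsv=cv2.cvtColor(im,cv2.COLOR_BGR2HSV)
    for k,nr in nears.items():
        z0=P[nr[1],nr[0],2]; S=hsv[...,1]; 
        mask=(S<70)&(hsv[...,2]>90)
        zs={"plate":.012,"pile":.024}[k]
        r=rect(mask&(abs(P[...,2]-zs)<.007),i,zs,nr); m=r[5]
        print(n,k,"colour",im[nr[1],nr[0]],"z med",np.median(P[m][:,2]).round(4),np.round(r[:5],1),"px",m.sum())
    # knuckle: brass-high points
    for s in ([(236,240)] if n=="top" else [(217,200)]):
        u,v=s[0],s[1]; w=P[v-30:v+30,u-30:u+30].reshape(-1,3)
        b=w[(w[:,2]>.025)]; print(n,"rest zone z pct",np.percentile(b[:,2],[50,90,98]).round(4))
    u,v=s; cr=im[v-35:v+35,u-45:u+45]; cr=cv2.resize(cr,None,fx=5,fy=5,interpolation=cv2.INTER_CUBIC)
    cv2.imwrite(f"pics/k_{n}.png",cr)
    globals()[n]=cr
side=cv2.copyMakeBorder(side,0,0,0,0,0)
f=np.load("top0.npz")["im"]; a=cv2.resize(f[205:275,320:400],(400,350),interpolation=cv2.INTER_CUBIC)
b=cv2.resize(top,(400,350)); c=cv2.resize(side,(400,300))
s0=np.load("side0.npz")["im"]; e=cv2.resize(s0[285:360,255:355],(400,300))
cv2.imwrite("pics/crop1.png",cv2.resize(np.vstack([np.hstack([b,a]),np.hstack([c,e])]),(738,600)))
E
```

```text
top plate colour [190 208 210] z med 0.0124 [ 480.8 -309.    99.2   60.9    6.9] px 936
top pile colour [200 215 212] z med 0.0239 [506.2 312.  100.1  61.4  20.6] px 1010
top rest zone z pct [0.0707 0.0816 1.0569]
side plate colour [165 183 200] z med 0.0121 [ 481.5 -309.7  100.3   61.     6.9] px 2056
side pile colour [169 186 203] z med 0.0244 [506.5 311.8 102.6  63.6  20.3] px 354
side rest zone z pct [0.0575 0.0795 0.0827]
```

View pics/crop1.png

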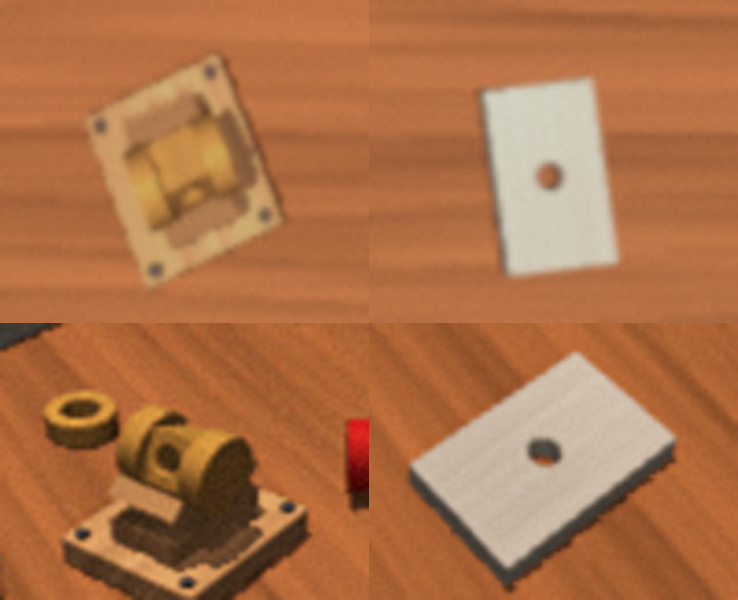

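The crops confirm both choices: the brass knuckle lies in the wooden V-rest, and the single plate lies flat with its hole in the middle. In the side crop the knuckle's blind hole is visible on the waist face tilted up towards the robot and side camera, at about (167,455) in the crop. Both views agree on plate height 12 mm and pile height 24 mm.

```bash
cat > go.py <<'E'
import sys; from h import *; from scipy.spatial.transform import Rotation as R
def go(p,rpy):
    o=ctrl.get_obs(); A=R.from_euler("xyz",o["eef_rot"]); B=R.from_euler("xyz",rpy)
    return np.round(A.inv().apply(np.array(p)-o["ee_pos"]*1000),1), np.round((A.inv()*B).as_rotvec(),4), o
if __name__=="__main__":
    a=[float(x) for x in sys.argv[1:]]
    r=np.radians(a[3:]) if len(a)==6 else [np.pi,0,np.radians(a[3])]
    s,t,o=go(a[:3],r); print("shift",s,"turn",t,"t",o["time_s"],np.round(o["ee_pos"],4),np.round(np.degrees(o["eef_rot"]),2),"q",np.round(o["qpos"],2))
E
python3 go.py 481 -309 100 6.9
```

```text
shift [-551.3 -701.2  105.6] turn [-3.0000e-04  1.2000e-03  2.7183e+00] t 0.1 [0.1639 0.5248 0.205 ] [-179.95   -0.    162.65] q [ 1.2   0.3   1.52 -0.    1.32 -0.07]
```

Careful with the scale: shifts go in shares of 750 mm and turns go in shares of 4 rad. That gives: -440 mm / 750 = -0.5867, -350 mm / 750 = -0.4667, 1.7 rad / 4 = 0.425.

Request:
arm_command(plan=[[[-0.4667, -0.5867, 0, 0, 0, 0.425, -1], [-0.4667, -0.5867, 0, 0, 0, 0.425, -1], [-0.4667, -0.5867, 0, 0, 0, 0.425, -1], [-0.4667, -0.5867, 0, 0, 0, 0.425, -1], [-0.4667, -0.5867, 0, 0, 0, 0.425, -1], [-0.4667, -0.5867, 0, 0, 0, 0.425, -1], [-0.4667, -0.5867, 0, 0, 0, 0.425, -1], [-0.4667, -0.5867, 0, 0, 0, 0.425, -1], [-0.4667, -0.5867, 0, 0, 0, 0.425, -1], [-0.4667, -0.5867, 0, 0, 0, 0.425, -1], [-0.4667, -0.5867, 0, 0, 0, 0.425, -1], [-0.4667, -0.5867, 0, 0, 0, 0.425, -1]]])

```text
time_s: 1.3
ee_pos: [0.3676, -0.003, 0.2053]
eef_rot: [3.142, 0.0, 1.129]
force: [0.5, 0.9, -0.8]
grip_width: 0.0939
grip_force: 0.0
```

```bash
python3 go.py 481 -309 60 6.9
```

```text
shift [-228.   233.4  145.5] turn [3.0000e-04 4.0000e-04 1.0083e+00] t 1.3 [ 0.3676 -0.003   0.2053] [1.7999e+02 3.0000e-02 6.4670e+01] q [-0.11 -0.12  1.98 -0.    1.28  0.33]
```

Converted, 233 mm / 750 = 0.3107, -228 mm / 750 = -0.304, 1.008 rad / 4 = 0.252.

Request:
arm_command(plan=[[[-0.304, 0.3107, 0.08, 0, 0, 0.252, -1], [-0.304, 0.3107, 0.08, 0, 0, 0.252, -1], [-0.304, 0.3107, 0.08, 0, 0, 0.252, -1], [-0.304, 0.3107, 0.08, 0, 0, 0.252, -1], [-0.304, 0.3107, 0.08, 0, 0, 0.252, -1], [-0.304, 0.3107, 0.08, 0, 0, 0.252, -1], [-0.304, 0.3107, 0.08, 0, 0, 0.252, -1], [-0.304, 0.3107, 0.08, 0, 0, 0.252, -1], [-0.304, 0.3107, 0.16, 0, 0, 0.252, -1], [-0.304, 0.3107, 0.1933, 0, 0, 0.252, -1], [-0.304, 0.3107, 0.1933, 0, 0, 0.252, -1], [-0.304, 0.3107, 0.1933, 0, 0, 0.252, -1]]])

```text
time_s: 2.5
ee_pos: [0.4832, -0.3037, 0.0615]
eef_rot: [-3.142, 0.0, 0.132]
force: [0.6, -0.8, -0.3]
grip_width: 0.0941
grip_force: 0.0
```

```bash
python3 go.py 481 -309.2 3 6.9
```

```text
shift [-2.9  5.2 58.5] turn [-0.      0.      0.0115] t 2.5 [ 0.4832 -0.3037  0.0615] [-180.      0.      7.56] q [-0.63  0.5   1.6   0.    1.04  0.81]
```

Request:
arm_command(plan=[[[0, 0, 0, 0, 0, 0, -1], [0, 0, 0, 0, 0, 0, -1]]])

```text
time_s: 2.7
ee_pos: [0.4838, -0.3044, 0.0625]
eef_rot: [3.139, -0.002, 0.131]
force: [-0.5, 0.8, -0.4]
grip_width: 0.0943
grip_force: 0.0
```

```bash
python3 go.py 481 -309.2 3 6.9
```

```text
shift [-3.6  4.3 59.5] turn [ 0.0022 -0.0023  0.0108] t 2.7 [ 0.4838 -0.3044  0.0625] [ 1.7988e+02 -1.3000e-01  7.5200e+00] q [-0.63  0.5   1.6  -0.    1.04  0.81]
```

Converted, 59 mm / 750 = 0.0787, 57 mm / 750 = 0.076, 0.011 rad / 4 = 0.0028.

Request:
arm_command(plan=[[[-0.0044, 0.0064, 0.02, 0, 0, 0.0028, -1], [-0.0044, 0.0064, 0.04, 0, 0, 0.0028, -1], [-0.0044, 0.0064, 0.06, 0, 0, 0.0028, -1], [-0.0044, 0.0064, 0.0707, 0, 0, 0.0028, -1], [-0.0044, 0.0064, 0.076, 0, 0, 0.0028, -1], [-0.0044, 0.0064, 0.0787, 0, 0, 0.0028, -1], [-0.0044, 0.0064, 0.0787, 0, 0, 0.0028, -1], [-0.0044, 0.0064, 0.0787, 0, 0, 0.0028, -1]]])

```text
time_s: 3.5
ee_pos: [0.4806, -0.3093, 0.0019]
eef_rot: [3.141, -0.001, 0.12]
force: [0.1, -0.9, -0.7]
grip_width: 0.0941
grip_force: 0.0
```

```bash
python3 go.py 481 -309.2 3 6.9
```

```text
shift [ 0.4 -0.1 -1.1] turn [ 0.0005 -0.0006 -0.0006] t 3.5 [ 0.4806 -0.3093  0.0019] [ 1.7997e+02 -3.0000e-02  6.8700e+00] q [-0.64  0.59  1.62 -0.    0.93  0.82]
```

Converted, -0.8 mm / 750 = -0.0011.

Request:
arm_command(plan=[[[0, 0, -0.0011, 0, 0, 0, 1], [0, 0, -0.0011, 0, 0, 0, 1], [0, 0, -0.0011, 0, 0, 0, 1], [0, 0, -0.0011, 0, 0, 0, 1], [0, 0, -0.0011, 0, 0, 0, 1], [0, 0, -0.0011, 0, 0, 0, 1], [0, 0, -0.0011, 0, 0, 0, 1], [0, 0, -0.0011, 0, 0, 0, 1]]], squeeze=45)

```text
time_s: 4.3
ee_pos: [0.4804, -0.3092, 0.0023]
eef_rot: [3.142, -0.0, 0.12]
force: [-0.1, -0.5, 1.7]
grip_width: 0.0592
grip_force: 45.0
```

Request:
arm_command(plan=[[[0, 0, -0.0067, 0, 0, 0, 1], [0, 0, -0.0267, 0, 0, 0, 1], [0, 0, -0.06, 0, 0, 0, 1], [0, 0, -0.1, 0, 0, 0, 1], [0, 0, -0.1467, 0, 0, 0, 1], [0, 0, -0.1867, 0, 0, 0, 1], [0, 0, -0.2067, 0, 0, 0, 1], [0, 0, -0.2067, 0, 0, 0, 1]]])

```text
time_s: 5.1
ee_pos: [0.481, -0.3096, 0.1603]
eef_rot: [3.139, -0.003, 0.12]
force: [1.0, -0.3, -5.9]
grip_width: 0.0596
grip_force: 45.0
```

```bash
python3 go.py 505.5 312 157 20.5
```

```text
shift [  98.6 -614.2    1.8] turn [ 0.0034 -0.0028 -0.238 ] t 5.1 [ 0.481  -0.3096  0.1603] [179.83  -0.18   6.87] q [-0.64  0.39  1.51  0.    1.24  0.82]
```

Converted, -400 mm / 750 = -0.5333, -385 mm / 750 = -0.5133, -0.238 rad / 4 = -0.0595.

Request:
arm_command(plan=[[[0.004, -0.02, 0, 0, 0, -0.005, 1], [0.0107, -0.06, 0, 0, 0, -0.01, 1], [0.0187, -0.1133, 0, 0, 0, -0.015, 1], [0.0267, -0.1667, 0, 0, 0, -0.02, 1], [0.0347, -0.22, 0, 0, 0, -0.025, 1], [0.044, -0.2733, 0, 0, 0, -0.03, 1], [0.052, -0.3267, 0, 0, 0, -0.035, 1], [0.0613, -0.38, 0, 0, 0, -0.04, 1], [0.0693, -0.4333, 0, 0, 0, -0.045, 1], [0.0773, -0.48, 0, 0, 0, -0.05, 1], [0.0827, -0.5133, 0, 0, 0, -0.055, 1], [0.0853, -0.5333, 0, 0, 0, -0.0595, 1]]])

```text
time_s: 6.3
ee_pos: [0.495, 0.0978, 0.1562]
eef_rot: [-3.141, 0.002, 0.361]
force: [0.8, -0.9, -5.8]
grip_width: 0.0592
grip_force: 45.0
```

```bash
python3 go.py 505.5 312 100 20.5
```

```text
shift [  85.6 -196.7   56.2] turn [-0.0007  0.0019  0.0034] t 6.3 [0.495  0.0978 0.1562] [-1.7996e+02  1.1000e-01  2.0690e+01] q [0.12 0.25 1.71 0.   1.19 1.33]
```

Converted, -196.7 mm / 750 = -0.2623, -196 mm / 750 = -0.2613, 0.003 rad / 4 = 0.0008.

Request:
arm_command(plan=[[[0.0067, -0.016, 0, 0, 0, 0.0008, 1], [0.0227, -0.0507, 0, 0, 0, 0.0008, 1], [0.0427, -0.096, 0.0067, 0, 0, 0.0008, 1], [0.0627, -0.144, 0.02, 0, 0, 0.0008, 1], [0.0827, -0.1893, 0.04, 0, 0, 0.0008, 1], [0.0973, -0.224, 0.06, 0, 0, 0.0008, 1], [0.1067, -0.2467, 0.08, 0, 0, 0.0008, 1], [0.112, -0.2573, 0.1, 0, 0, 0.0008, 1], [0.1133, -0.2613, 0.1093, 0, 0, 0.0008, 1], [0.1137, -0.2623, 0.1093, 0, 0, 0.0008, 1], [0.1137, -0.2623, 0.1093, 0, 0, 0.0008, 1], [0.1137, -0.2623, 0.1093, 0, 0, 0.0008, 1]]])

```text
time_s: 7.5
ee_pos: [0.5076, 0.3092, 0.0761]
eef_rot: [-3.141, -0.001, 0.354]
force: [0.8, -0.1, -5.9]
grip_width: 0.0598
grip_force: 45.0
```

```bash
python3 go.py 505.5 312 26.5 20.5
python3 - <<'E'
from h import *
im,d,i=shot("top"); cv2.imwrite("pics/t1.png",np.hstack([cv2.resize(im[190:275,60:160],None,fx=4,fy=4)]))
im2,d2,_=shot("side"); np.savez("c1.npz",a=im,b=im2); 
cv2.imwrite("pics/t1.png",np.hstack([cv2.resize(im[190:275,60:160],(400,340)),cv2.resize(im2[100:185,130:230],(400,340))]))
E
```

```text
shift [-1.1 -3.4 49.6] turn [-0.0001 -0.0013 -0.004 ] t 7.5 [0.5076 0.3092 0.0761] [-1.7999e+02 -7.0000e-02  2.0270e+01] q [ 0.49  0.53  1.52 -0.    1.09  1.7 ]
```

View pics/t1.png

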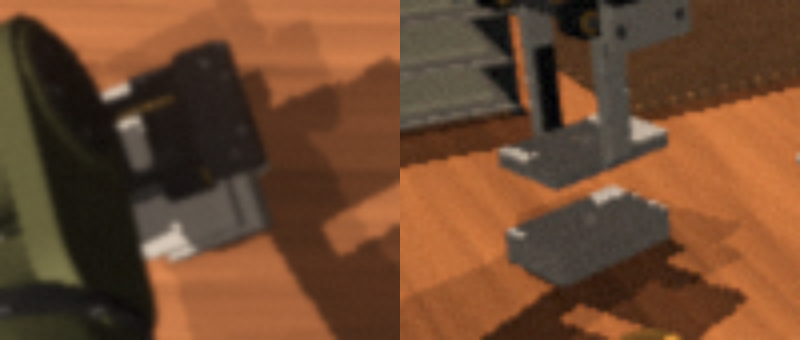

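The picture shows the plate held level at (580,150), right of and above the undisturbed pile at (585,235). I'll correct sideways, then lower.

Converted, 44 mm / 750 = 0.0587, 43 mm / 750 = 0.0573, -0.004 rad / 4 = -0.001.

Request:
arm_command(plan=[[[-0.0013, -0.0044, 0.0133, 0, 0, -0.001, 1], [-0.0013, -0.0044, 0.0293, 0, 0, -0.001, 1], [-0.0013, -0.0044, 0.0427, 0, 0, -0.001, 1], [-0.0013, -0.0044, 0.052, 0, 0, -0.001, 1], [-0.0013, -0.0044, 0.0573, 0, 0, -0.001, 1], [-0.0013, -0.0044, 0.0587, 0, 0, -0.001, 1], [-0.0013, -0.0044, 0.0587, 0, 0, -0.001, 1], [-0.0013, -0.0044, 0.0587, 0, 0, -0.001, 1]]])

```text
time_s: 8.4
ee_pos: [0.5052, 0.3126, 0.0316]
eef_rot: [-3.142, -0.001, 0.359]
force: [-0.1, 0.4, -5.6]
grip_width: 0.0593
grip_force: 45.0
```

```bash
python3 go.py 505.5 312 26.5 20.5; sleep 0.1;  python3 - <<'E'
from h import *
# compare silhouettes in side view: held-plate vs pile corner pixels
im,d,i=shot("side"); P=pts(d,i); hs=cv2.cvtColor(im,cv2.COLOR_BGR2HSV)
m=(hs[...,1]<75)&(P[...,2]<.046)&(np.hypot(P[...,0]-.506,P[...,1]-.312)<.09)&(d>0)
m2=m&(P[...,2]>.0005)
n,l,s,_=cv2.connectedComponentsWithStats(m2.astype(np.uint8)); print(s)
print(P[m2].min(0),P[m2].max(0))
cv2.imwrite("pics/t2.png",cv2.resize(im[110:185,130:230],(800,600)))
E
```

```text
shift [0.1 0.6 5.1] turn [-0.0001 -0.0006  0.001 ] t 8.4 [0.5052 0.3126 0.0316] [-1.800e+02 -3.000e-02  2.056e+01] q [ 0.49  0.59  1.54 -0.    1.01  1.7 ]
[[     0      0    512    384 195881]
 [   156    143     41     28    727]]
[0.4512974  0.26544873 0.00072323] [0.56280436 0.34790294 0.04512215]
```

View pics/t2.png

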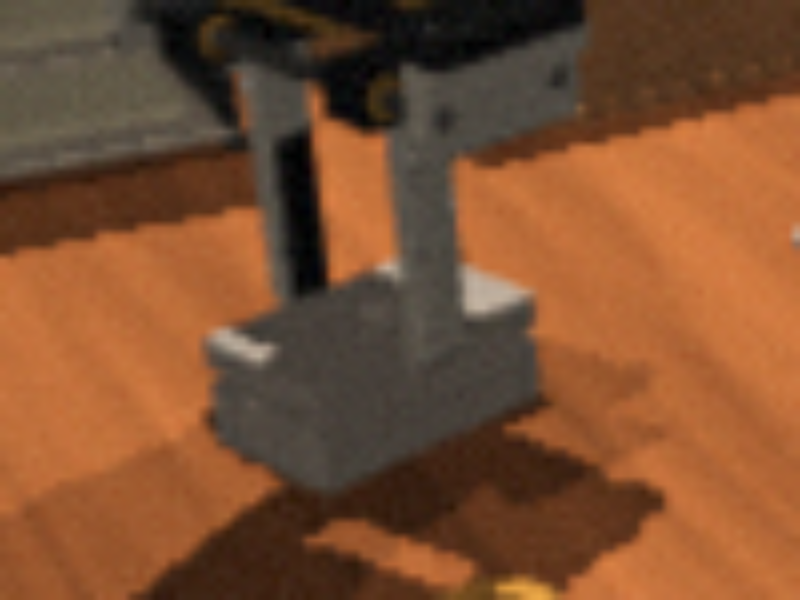

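The held plate sits just above the pile: left edges at x≈207 (plate) and 213 (pile), right edges at 533 and 537. I'll check whether perspective explains that small shift.

```bash
python3 - <<'E'
from h import *
i=cams.camera_info("side"); a=np.radians(20.5); c=np.array([506.3,312])/1000
for sx,sy in((-1,1),(-1,-1),(1,-1)):
    q=c+np.array([[np.cos(a),-np.sin(a)],[np.sin(a),np.cos(a)]])@[sx*.05,sy*.03]
    p=proj([[*q,z] for z in(.041,.029,.024,.0)],i); print(sx,sy,((p-[130,110])*8).round(0).tolist())
E
python3 go.py 505.8 312.2 26.5 20.5
```

```text
-1 1 [[197.0, 337.0], [201.0, 368.0], [203.0, 381.0], [212.0, 442.0]]
-1 -1 [[310.0, 388.0], [314.0, 420.0], [316.0, 433.0], [324.0, 495.0]]
1 -1 [[529.0, 293.0], [531.0, 323.0], [532.0, 336.0], [537.0, 394.0]]
shift [0.4 0.5 5.2] turn [-0.0001 -0.0007  0.001 ] t 8.45 [0.5053 0.3126 0.0317] [-1.800e+02 -4.000e-02  2.056e+01] q [ 0.49  0.59  1.54 -0.    1.01  1.7 ]
```

Perspective accounts for it, so the plate is aligned. Setting it down.

Converted, 5 mm / 750 = 0.0067, 4.7 mm / 750 = 0.0063, 0.001 rad / 4 = 0.0003.

Request:
arm_command(plan=[[[0.0005, 0.0005, 0.0013, 0, 0, 0.0003, 1], [0.0005, 0.0005, 0.0033, 0, 0, 0.0003, 1], [0.0005, 0.0005, 0.0047, 0, 0, 0.0003, 1], [0.0005, 0.0005, 0.0056, 0, 0, 0.0003, 1], [0.0005, 0.0005, 0.0063, 0, 0, 0.0003, 1], [0.0005, 0.0005, 0.0067, 0, 0, 0.0003, 1], [0.0005, 0.0005, 0.0067, 0, 0, 0.0003, 1], [0.0005, 0.0005, 0.0067, 0, 0, 0.0003, 1]]])

```text
time_s: 9.25
ee_pos: [0.5056, 0.3123, 0.0263]
eef_rot: [-3.142, -0.0, 0.358]
force: [-0.1, -0.3, -3.6]
grip_width: 0.0592
grip_force: 45.0
```

Contact is beginning (the load reading fell from 5.6 to 3.6 N). A touch more.

Converted, 0.3 mm / 750 = 0.0004.

Request:
arm_command(plan=[[[0, 0, 0.0004, 0, 0, 0, 1], [0, 0, 0.0004, 0, 0, 0, 1], [0, 0, 0.0004, 0, 0, 0, 1]]])

```text
time_s: 9.55
ee_pos: [0.5056, 0.3123, 0.0263]
eef_rot: [-3.142, -0.0, 0.358]
force: [-3.8, -2.0, 2.8]
grip_width: 0.0592
grip_force: 45.0
```

Converted, -165 mm / 750 = -0.22, -145 mm / 750 = -0.1933.

Request:
arm_command(plan=[[[0, 0, 0, 0, 0, 0, -0.4], [0, 0, 0, 0, 0, 0, -0.6], [0, 0, 0, 0, 0, 0, -0.7], [0, 0, 0, 0, 0, 0, -0.7], [0, 0, -0.0067, 0, 0, 0, -0.8], [0, 0, -0.02, 0, 0, 0, -0.8], [0, 0, -0.0467, 0, 0, 0, -0.8], [0, 0, -0.0933, 0, 0, 0, -0.8], [0, 0, -0.1467, 0, 0, 0, -0.8], [0, 0, -0.1933, 0, 0, 0, -0.8], [0, 0, -0.22, 0, 0, 0, -0.8], [0, 0, -0.22, 0, 0, 0, -0.8]]], squeeze=10)

```text
time_s: 10.75
ee_pos: [0.5065, 0.3128, 0.1949]
eef_rot: [-3.141, -0.006, 0.358]
force: [0.4, -0.9, -1.0]
grip_width: 0.0844
grip_force: 0.0
```

```bash
cat > q.py <<'E'
from m import *
# pile check (side view), knuckle axis (both views)
im,d,i=shot("side"); P=pts(d,i); hs=cv2.cvtColor(im,cv2.COLOR_BGR2HSV); np.savez("side1.npz",im=im,d=d)
m=(abs(P[...,2]-.036)<.005)&(np.hypot(P[...,0]-.506,P[...,1]-.312)<.08)
v,u=np.argwhere(m).mean(0).astype(int)
r=rect(m,i,.036,(u-6,v)); print("pile top",np.median(P[r[5]][:,2]),np.round(r[:5],1),r[5].sum())
m2=(P[...,2]>.0015)&(P[...,2]<.021)&(np.hypot(P[...,0]-.506,P[...,1]-.312)<.085)&(hs[...,1]<75); print("lower pts",P[m2].min(0).round(3),P[m2].max(0).round(3))
cv2.imwrite("pics/t3.png",np.hstack([cv2.resize(im[130:185,140:215],(480,352),interpolation=2),]))
E
python3 q.py
python3 - <<'E'
from m import *
f=np.load("top0.npz"); im,d=f["im"],f["d"]; i=cams.camera_info("top"); P=pts(d,i); hs=cv2.cvtColor(im,cv2.COLOR_BGR2HSV)
v,u=np.mgrid[:384,:512]; near=(abs(u-236)<32)&(abs(v-240)<32)
# base rectangle at z=.018
m=near&(P[...,2]>.008)&(P[...,2]<.3)
n,l=cv2.connectedComponents(m.astype(np.uint8)); k=np.bincount(l[m]).argmax()
c=max(cv2.findContours((l==k).astype(np.uint8),0,1)[0],key=cv2.contourArea)[:,0]
print("base",cv2.minAreaRect((ray(c,i,.018)[:,:2]*1000).astype(np.float32)))
b=near&(P[...,2]>.045)&(P[...,2]<.3)
Q=P[b]; print("n",len(Q),"zmax",np.sort(Q[:,2])[-15:].round(4))
print("high",cv2.minAreaRect((Q[Q[:,2]>.062][:,:2]*1000).astype(np.float32)),cv2.minAreaRect((Q[:,:2]*1000).astype(np.float32)))
f=np.load("side0.npz"); im,d=f["im"],f["d"]; i=cams.camera_info("side"); P=pts(d,i)
near=(abs(u-217)<30)&(abs(v-205)<32); Q=P[near&(P[...,2]>.062)&(P[...,2]<.2)]
print("side high",Q.mean(0),Q.max(0),cv2.minAreaRect((Q[:,:2]*1000).astype(np.float32)))
# hole: dark
cr=im[180:220,195:240]; g=cv2.cvtColor(cr,cv2.COLOR_BGR2GRAY); print(g[5:30,2:40:1])
E
python3 go.py 480 -20 200 20
```

```text
pile top 0.036346363402902426 [505.7 309.2 107.6  69.7  20.7] 404
lower pts [0.452 0.267 0.002] [0.564 0.32  0.021]
base ((482.7596435546875, -1.1151046752929688), (99.84518432617188, 89.58834075927734), 24.012664794921875)
n 639 zmax [0.083  0.0831 0.0831 0.0832 0.0833 0.0833 0.0834 0.0835 0.084  0.0841
 0.0841 0.0843 0.0843 0.0853 0.0856]
high ((482.8303527832031, -1.7667350769042969), (43.32264709472656, 55.74507522583008), 23.86853790283203) ((483.0559387207031, -1.6606826782226562), (70.516845703125, 55.723236083984375), 23.661815643310547)
side high [ 0.47942134 -0.00657805  0.07383372] [0.51315407 0.0291944  0.08324612] ((482.4714660644531, -1.3264999389648438), (42.79319763183594, 58.317718505859375), 25.61383628845215)
[[149 155 151 120 120 125 122 125 123 129 131 132 136 131 124 122 120 124
  123 122 120 118 116 121 114 114 116 113 115 114 115 122 121 121 120 117
  118 117]
 [155 162 154 119 121 123 118 124 121 132 149 154 155 145 142 137 125 124
  125 122 123 116 118 121 120 120 117 117 112 111 116 119 121 126 121 119
  120 116]
 [164 160 127  90 114 126 123 129 144 154 16
[... 3081 characters left out ...]
 48  54  50  52  43  47  51  53  49  48  50
   53  72]
 [105 127 144 144 142 145 145 146 146 148 145 141 130 103  78  70  73  84
   71  57  59  61  71  56  47  45  44  45  48  50  53  52  50  48  48  51
   47  57]
 [111 114 133 140 138 140 146 145 146 145 144 144 148 143 135 115  79  59
   56  49  48  54  61  47  49  49  48  48  47  45  52  52  47  47  48  50
   46  58]
 [104 107 119 137 149 146 144 147 144 145 146 145 154 146 146 143 133 115
   84  53  44  54  55  52  47  46  46  48  47  45  48  50  42  49  55  50
   43  59]]
shift [-140.6  302.3   -8.1] turn [-0.0004 -0.0027  0.0088] t 10.8 [0.5059 0.3124 0.1924] [-1.7998e+02 -1.5000e-01  2.0500e+01] q [ 0.49  0.41  1.41 -0.    1.32  1.7 ]
```

Plate placed; the arm is now clear above the pile. Next, the knuckle's cross-section, to get the hole's angle about its length.

Run:
```python
from m import *
c=np.array([.4827,-.0015,.060]); ax=np.radians(113.9); A=np.array([np.cos(ax),np.sin(ax),0]); H=np.array([np.cos(ax-np.pi/2),np.sin(ax-np.pi/2),0])
v,u=np.mgrid[:384,:512]
for n,(a,b) in (("side",(217,205)),("top",(236,240))):
    f=np.load(n+"0.npz"); d=f["d"]; i=cams.camera_info(n); P=pts(d,i)
    near=(abs(u-a)<35)&(abs(v-b)<35); Q=P[near]-c; t=Q@A*1000; s=Q@H*1000; z=Q[:,2]*1000
    k=(abs(t)<13.5)&(np.hypot(s,z)<28)&(np.hypot(s,z)>2)
    e=(abs(t)<26)&(abs(t)>16)&(np.hypot(s,z)<30)&(z>-5); print(n,"disc radius med",np.median(np.hypot(s,z)[e]), "extent t",t[(z>5)&(np.hypot(s,z)<26)].min(),t[(z>5)&(np.hypot(s,z)<26)].max())
    T=np.c_[t,s,z,np.hypot(s,z),np.degrees(np.arctan2(z,s))][k]
    # support per direction: for each candidate normal angle, median of n.p for pts near that face
    for al in range(60,181,10):
        nn=np.array([np.cos(np.radians(al)),np.sin(np.radians(al))]); 
        w=T[:,1:3]@nn; lat=T[:,1:3]@[-nn[1],nn[0]]
        kk=(abs(lat)<13)&((np.hypot(lat,T[:,0])>9)) &(w>8)
        if kk.sum()>8: print(al,kk.sum(),"med %.1f std %.2f"%(np.median(w[kk]),np.std(w[kk])), "slope %.2f"%np.polyfit(lat[kk],w[kk],1)[0])
    kk=np.hypot(T[:,1],T[:,2])<11.5; print("deep pts (hole)",T[kk].round(1)[:25].tolist())
```

```text
side disc radius med 21.049370104543737 extent t -28.844640325101114 29.121965701077414
60 19 med 15.8 std 2.50 slope -0.17
70 44 med 15.1 std 2.66 slope -0.08
80 50 med 15.6 std 3.08 slope -0.05
90 44 med 15.0 std 3.52 slope -0.07
100 35 med 14.0 std 3.63 slope -0.07
110 36 med 14.1 std 3.91 slope -0.20
120 44 med 14.4 std 3.91 slope -0.28
130 55 med 14.8 std 3.53 slope -0.32
140 68 med 14.6 std 2.84 slope -0.27
150 65 med 13.7 std 1.52 slope -0.09
160 65 med 14.0 std 3.00 slope 0.19
170 61 med 15.6 std 5.25 slope 0.51
180 36 med 14.4 std 5.90 slope 0.78
deep pts (hole) [[7.5, -6.8, 9.0, 11.3, 126.9], [8.3, -2.9, 6.7, 7.3, 113.2], [7.3, -0.8, 6.0, 6.0, 97.5], [6.7, 1.7, 4.9, 5.2, 71.5], [7.7, -6.8, 6.4, 9.4, 136.5], [8.7, -2.6, 3.8, 4.6, 124.1], [9.0, 0.8, 2.0, 2.1, 68.0], [9.2, 4.2, 0.1, 4.2, 1.0], [7.7, -10.0, 5.6, 11.5, 150.8], [9.3, -5.3, 2.5, 5.8, 154.8], [7.9, -3.6, 2.1, 4.2, 149.5], [9.0, 3.8, -2.2, 4.4, -30.2], [8.3, 6.2, -3.2, 7.0, -27.4], [8.6, -6.1, 0.7, 6.2, 174.0], [8.8, -2.8, -1.2, 3.1, -156.9], [9.4, 0.9, -3.4, 3.5, -75.2], [8.5, 3.1, -4.2, 5.2, -53.8], [8.3, 6.1, -5.
[... 172 characters left out ...]
, [6.5, 3.9, -6.4, 7.5, -58.9], [4.9, -10.5, -0.6, 10.5, -176.6]]
top disc radius med 22.286243364103022 extent t -28.17185290801628 27.576495266439156
60 78 med 14.9 std 1.78 slope -0.09
70 71 med 15.0 std 1.60 slope 0.07
80 80 med 14.8 std 2.82 slope 0.15
90 71 med 14.0 std 3.42 slope 0.20
100 62 med 13.3 std 3.62 slope 0.10
110 63 med 13.6 std 3.66 slope 0.14
120 62 med 13.6 std 3.52 slope 0.01
130 73 med 14.2 std 3.32 slope -0.13
140 79 med 13.9 std 3.01 slope -0.09
150 45 med 14.5 std 2.13 slope -0.01
160 37 med 15.3 std 3.53 slope 0.23
170 53 med 18.5 std 4.54 slope 0.46
180 46 med 20.1 std 4.94 slope 0.54
deep pts (hole) [[-11.2, 7.2, 8.9, 11.4, 51.1], [-5.7, -11.1, 0.6, 11.1, 176.8]]
```

Faces sit at about 64° and 154° around the axis. The hole face points 26° above level, towards the robot, so the knuckle must turn about 64°. Moving over it.

```bash
python3 go.py 482.7 -1.5 150 23.9
```

```text
shift [-131.8  285.9   41.9] turn [-0.0003 -0.0027 -0.0593] t 10.8 [0.5059 0.3124 0.1924] [-1.7998e+02 -1.5000e-01  2.0500e+01] q [ 0.49  0.41  1.41 -0.    1.32  1.7 ]
```

Converted, 285.9 mm / 750 = 0.3812, -131.8 mm / 750 = -0.1757, -0.059 rad / 4 = -0.0148.

Request:
arm_command(plan=[[[-0.02, 0.0427, 0, 0, 0, -0.005, -1], [-0.0467, 0.1, 0, 0, 0, -0.0148, -1], [-0.0733, 0.1573, 0, 0, 0, -0.0148, -1], [-0.1, 0.2147, 0, 0, 0, -0.0148, -1], [-0.1267, 0.272, 0, 0, 0, -0.0148, -1], [-0.1493, 0.3227, 0.0133, 0, 0, -0.0148, -1], [-0.1653, 0.3573, 0.0333, 0, 0, -0.0148, -1], [-0.1757, 0.3812, 0.0533, 0, 0, -0.0148, -1], [-0.1757, 0.3812, 0.056, 0, 0, -0.0148, -1], [-0.1757, 0.3812, 0.056, 0, 0, -0.0148, -1], [-0.1757, 0.3812, 0.056, 0, 0, -0.0148, -1]]])

```text
time_s: 11.9
ee_pos: [0.4823, -0.0009, 0.1491]
eef_rot: [-3.141, -0.0, 0.418]
force: [-0.1, 0.4, -0.2]
grip_width: 0.0943
grip_force: 0.0
```

```bash
python3 go.py 482.7 -1.5 41 23.9
python3 - <<'E'
from m import *
im,d,i=shot("top"); P=pts(d,i); hs=cv2.cvtColor(im,cv2.COLOR_BGR2HSV)
near=np.hypot(P[...,0]-.506,P[...,1]-.312)<.08
m=(hs[...,1]<70)&(abs(P[...,2]-.036)<.006)&near
r=rect(m,i,.036,(100,225)); print("placed",np.median(P[r[5]][:,2]),np.round(r[:5],1))
r=rect((P[...,2]>.006)&near,i,.036,(100,225)); print("whole",np.round(r[:5],1))
im,d,i=shot("side"); cv2.imwrite("pics/t4.png",np.hstack([cv2.resize(im[125:185,140:215],(400,320),interpolation=2),cv2.resize(im[130:230,150:275],(400,320))]))
E
```

```text
shift [1.000e-01 7.000e-01 1.081e+02] turn [-0.0001 -0.      0.0004] t 11.9 [ 0.4823 -0.0009  0.1491] [-179.99   -0.     23.92] q [-0.08  0.21  1.78  0.    1.16  1.08]
placed 0.035796671718584916 [506.4 310.6 100.3  62.2  20.6]
whole [506.5 307.9 101.9  67.3  20.6]
```

View pics/t4.png

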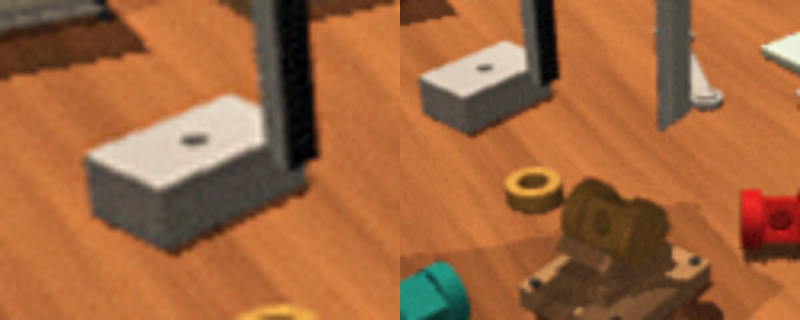

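The three plates form one flush block at (195,165) in the left crop. In the right crop the open fingers hang above the knuckle at (605,225), with its hole visible. Descending to grip.

Converted, 108 mm / 750 = 0.144, 106 mm / 750 = 0.1413.

Request:
arm_command(plan=[[[0, 0.0008, 0.0267, 0, 0, 0, -1], [0, 0.0008, 0.0667, 0, 0, 0, -1], [0, 0.0008, 0.1067, 0, 0, 0, -1], [0, 0.0008, 0.1307, 0, 0, 0, -1], [0, 0.0008, 0.1413, 0, 0, 0, -1], [0, 0.0008, 0.144, 0, 0, 0, -1], [0, 0.0008, 0.144, 0, 0, 0, -1], [0, 0.0008, 0.144, 0, 0, 0, -1]]])

```text
time_s: 12.8
ee_pos: [0.4831, -0.0022, 0.0419]
eef_rot: [3.141, -0.001, 0.417]
force: [0.1, -0.2, 0.1]
grip_width: 0.0939
grip_force: 0.0
```

Request:
arm_command(plan=[[[0, 0, 0, 0, 0, 0, 1], [0, 0, 0, 0, 0, 0, 1], [0, 0, 0, 0, 0, 0, 1], [0, 0, 0, 0, 0, 0, 1], [0, 0, 0, 0, 0, 0, 1], [0, 0, 0, 0, 0, 0, 1], [0, 0, 0, 0, 0, 0, 1], [0, 0, 0, 0, 0, 0, 1], [0, 0, 0, 0, 0, 0, 1], [0, 0, 0, 0, 0, 0, 1]]], squeeze=40)

```text
time_s: 13.8
ee_pos: [0.4825, -0.0022, 0.041]
eef_rot: [-3.142, -0.0, 0.417]
force: [-0.8, 1.0, 1.4]
grip_width: 0.0558
grip_force: 40.0
```

Converted, -195 mm / 750 = -0.26, -190 mm / 750 = -0.2533.

Request:
arm_command(plan=[[[0, 0, -0.0053, 0, 0, 0, 1], [0, 0, -0.0187, 0, 0, 0, 1], [0, 0, -0.0453, 0, 0, 0, 1], [0, 0, -0.08, 0, 0, 0, 1], [0, 0, -0.12, 0, 0, 0, 1], [0, 0, -0.16, 0, 0, 0, 1], [0, 0, -0.2, 0, 0, 0, 1], [0, 0, -0.2333, 0, 0, 0, 1], [0, 0, -0.2533, 0, 0, 0, 1], [0, 0, -0.26, 0, 0, 0, 1], [0, 0, -0.26, 0, 0, 0, 1]]], squeeze=50)

```text
time_s: 14.9
ee_pos: [0.4824, -0.0023, 0.2364]
eef_rot: [3.141, -0.001, 0.417]
force: [-0.1, 0.2, -4.4]
grip_width: 0.0556
grip_force: 50.0
```

```bash
python3 go.py 480 120 236 115
python3 - <<'E'
# planar FK fit: r=a0+L1 sin q2+L2 sin(q2+q3), z=h+L1 cos q2+L2 cos(q2+q3)  (tool down, h=d0-L3)
import numpy as np
from scipy.optimize import least_squares
D=[(1.201,.3,1.522,.164,.525,.205),(-.11,-.12,1.98,.3676,-.003,.2053),(-.63,.5,1.6,.4838,-.3044,.0625),(-.64,.59,1.62,.4806,-.3093,.0019),(-.64,.39,1.51,.481,-.3096,.1603),(.12,.25,1.71,.495,.0978,.1562),(.49,.41,1.41,.5059,.3124,.1924),(-.08,.21,1.78,.4823,-.0009,.1491)]
D=np.array(D)
def f(p):
    a,L1,L2,h,o,b=p; q1,q2,q3=D[:,:3].T; r=a+L1*np.sin(q2)+L2*np.sin(q2+q3+b); z=h+L1*np.cos(q2)+L2*np.cos(q2+q3+b)
    return np.r_[np.cos(q1)*r-np.sin(q1)*o-D[:,3],np.sin(q1)*r+np.cos(q1)*o-D[:,4],z-D[:,5]]
s=least_squares(f,[0,.4,.4,0.1,.04,0]); print(s.x.round(3),abs(s.fun).max())
E
```

```text
shift [  47.3 -112.8    0.3] turn [ 8.0000e-04 -2.0000e-04 -1.5903e+00] t 14.9 [ 0.4824 -0.0023  0.2364] [ 1.7998e+02 -3.0000e-02  2.3880e+01] q [-0.08  0.12  1.66 -0.    1.36  1.07]
[-0.004  0.426  0.453 -0.049  0.038  0.089] 0.002072516611813957
```

```bash
cat > ik.py <<'E'
import numpy as np
from scipy.optimize import least_squares
from scipy.spatial.transform import Rotation as R
lo=np.array([-3.03,-.79,.23,-1.04,0,-2.55]); hi=np.array([3.03,2.21,2.52,4.18,3.07,2.55])
def fk(q,L3):
    e=lambda a,x:R.from_euler(a,x)
    w=e("z",q[0]).apply([-.004+.426*np.sin(q[1])+.453*np.sin(q[1]+q[2]+.089),.038,-.049+L3+.426*np.cos(q[1])+.453*np.cos(q[1]+q[2]+.089)])
    r=e("z",q[0])*e("y",q[1]+q[2])*e("z",q[3])*e("y",q[4])*e("z",q[5]+np.pi/2)
    return w+r.apply([0,0,L3]),r
def goal(az,c=np.array([.506,.3115,.158]),down=26):
    a=np.radians(az); d=np.radians(down); h=np.array([np.cos(a),np.sin(a),0])
    z=h*np.cos(d)-np.array([0,0,1])*np.sin(d); x=-np.array([0,0,1])*np.cos(d)-h*np.sin(d)  # hole up = -x-ish
    return c+z*.019, R.from_matrix(np.c_[x,np.cross(z,x),z])
if __name__=="__main__":
  q0=[-.08,.12,1.66,0,1.36,1.07]; print(fk(q0,.3)[0],fk(q0,.3)[1].as_euler("xyz",True))
  rng=np.random.default_rng(0)
  for L3 in(.22,.3,.38):
   for az in(90,122,150,180,211,240,270,302,330):
    p,g=goal(az); best=None
    for t in range(12):
        s=least_squares(lambda q:np.r_[(fk(q,L3)[0]-p)*5,(g.inv()*fk(q,L3)[1]).as_rotvec()],np.clip([.5,.4,1.6,rng.uniform(-1,4),rng.uniform(.3,2.5),rng.uniform(-2.5,2.5)],lo,hi),bounds=(lo,hi))
        if best is None or s.cost<best.cost-1e-6 : best=s
    print(L3,az,"ok" if best.cost<1e-5 else "--",best.x.round(2))
E
python3 ik.py
```

```text
[ 0.48198244 -0.00051914  0.24084381] [ 1.79956188e+02 -8.00465811e-02  2.41098842e+01]
0.22 90 -- [0.18 0.47 1.77 1.32 1.17 2.55]
0.22 122 ok [0.2  0.65 1.46 1.   1.62 2.51]
0.22 150 ok [0.27 0.8  1.19 0.77 1.98 2.36]
0.22 180 ok [0.38 0.93 0.96 0.45 2.29 2.05]
0.22 211 ok [ 0.5   0.98  0.86 -0.06  2.41  1.51]
0.22 240 ok [ 0.62  0.94  0.94 -0.51  2.27  1.02]
0.22 270 ok [ 0.72  0.82  1.16 -0.82  1.95  0.73]
0.22 302 -- [ 0.78  0.64  1.45 -1.04  1.52  0.56]
0.22 330 -- [ 0.75  0.46  1.63 -1.04  1.11  0.28]
0.3 90 ok [0.04 0.52 1.81 1.26 1.24 2.45]
0.3 122 ok [0.09 0.76 1.39 0.94 1.67 2.42]
0.3 150 ok [0.2  0.97 1.   0.73 2.04 2.32]
0.3 180 ok [0.34 1.17 0.62 0.46 2.39 2.07]
0.3 211 ok [ 0.5   1.27  0.42 -0.06  2.56  1.5 ]
0.3 240 ok [ 0.65  1.18  0.59 -0.53  2.38  0.99]
0.3 270 ok [ 0.79  0.99  0.96 -0.78  2.02  0.76]
0.3 302 ok [ 0.9   0.75  1.4  -1.01  1.58  0.66]
0.3 330 -- [ 0.88  0.52  1.65 -1.04  1.2   0.42]
0.38 90 ok [-0.1   0.6   1.82  1.19  1.3   2.32]
0.38 122 ok [-0.    0.88  1.28  0.88  1.72  2.36]
0.38 150 ok [0.14 1.16 0.74 0.71 2.13 2.33]
0.38 180 -- [0.3  1.41 0.23 0.51 2.49 2.14]
0.38 211 -- [ 0.5   1.37  0.23 -0.05  2.52  1.51]
0.38 240 -- [ 0.7   1.4   0.23 -0.57  2.45  0.93]
0.38 270 ok [ 0.85  1.2   0.67 -0.76  2.12  0.74]
0.38 302 ok [ 1.    0.88  1.29 -0.95  1.64  0.72]
0.38 330 -- [ 1.01  0.61  1.64 -1.04  1.28  0.57]
```

Converted, -1.117 rad / 4 = -0.2793.

Request:
arm_command(plan=[[[0, 0, 0, 0, -0.0125, 0, 1], [0, 0, 0, 0, -0.0375, 0, 1], [0, 0, 0, 0, -0.065, 0, 1], [0, 0, 0, 0, -0.0925, 0, 1], [0, 0, 0, 0, -0.12, 0, 1], [0, 0, 0, 0, -0.1475, 0, 1], [0, 0, 0, 0, -0.175, 0, 1], [0, 0, 0, 0, -0.2025, 0, 1], [0, 0, 0, 0, -0.23, 0, 1], [0, 0, 0, 0, -0.255, 0, 1], [0, 0, 0, 0, -0.2725, 0, 1], [0, 0, 0, 0, -0.2793, 0, 1]]])

```text
time_s: 16.1
ee_pos: [0.4823, -0.0022, 0.2337]
eef_rot: [-3.138, 1.122, 0.421]
force: [0.7, 0.4, -4.3]
grip_width: 0.0555
grip_force: 50.0
```

Request:
arm_command(plan=[[[0, 0, 0, 0, 0, 0, 1], [0, 0, 0, 0, 0, 0, 1], [0, 0, 0, 0, 0, 0, 1]]])

```text
time_s: 16.4
ee_pos: [0.4825, -0.0024, 0.2365]
eef_rot: [3.141, 1.114, 0.416]
force: [-0.6, -0.2, -3.6]
grip_width: 0.0558
grip_force: 50.0
```

Run:
```python
from m import *; from scipy.spatial.transform import Rotation as R
o=ctrl.get_obs(); A=R.from_euler("xyz",o["eef_rot"]).as_matrix(); g=o["ee_pos"]-A[:,2]*.019
print(np.round(o["ee_pos"],4),"q",o["qpos"].round(2),"axes\n",A.round(3),"grasp",g.round(4))
out=[]
for n in("top","side"):
    im,d,i=shot(n); np.savez(n+"2.npz",im=im,d=d); u,v=proj(g,i)[0].astype(int); P=pts(d,i); print(n,u,v)
    c=im[v-30:v+30,u-40:u+40]; out.append(cv2.resize(c,(400,300),interpolation=2))
cv2.imwrite("pics/t5.png",np.hstack(out))
```

```text
[ 0.4825 -0.0024  0.2365] q [ 0.08  0.77  1.1  -0.41  2.32  1.13] axes
 [[ 0.403  0.405 -0.821]
 [ 0.178 -0.914 -0.364]
 [-0.898  0.    -0.441]] grasp [0.4981 0.0045 0.2449]
top 229 234
side 217 113
```

View pics/t5.png

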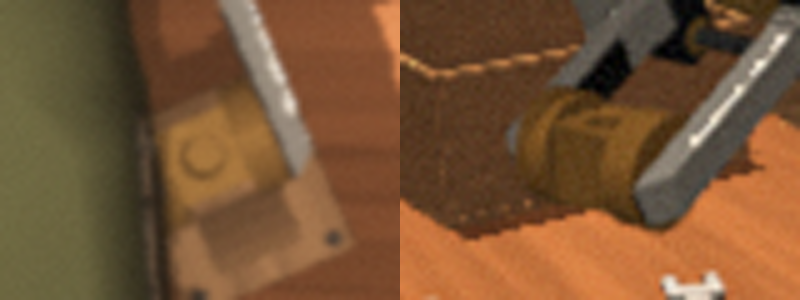

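Hole found: it faces up, at (205,155) in the top crop and (605,118) in the side crop. Now to measure its face normal and plan the move over the pile.

```bash
cat > n.py <<'E'
from m import *; from scipy.spatial.transform import Rotation as R
def normal(reps=1,save=None):
    """face tilt about the knuckle axis, deg; + means turn more (negative tool-y) is needed"""
    for n in("top","side"):
        im,d,i=shot(n); D=[d]+[shot(n)[1] for _ in range(reps-1)]; d=np.median(D,0); P=pts(d,i)
        o=ctrl.get_obs(); A=R.from_euler("xyz",o["eef_rot"]).as_matrix(); g=o["ee_pos"]-A[:,2]*.019
        y=A[:,1]; h=np.cross(y,[0,0,1]); h/=np.linalg.norm(h); U=np.cross(h,y); 
        Q=(P-g).reshape(-1,3); t,s,z=Q@y*1e3,Q@h*1e3,Q@U*1e3
        k=(abs(t)<12)&(abs(s)<13)&(z>8)&(z<22)&(np.hypot(t,s)>9.5)
        for _ in range(4):
            M=np.c_[t[k],s[k],np.ones(k.sum())]; c=np.linalg.lstsq(M,z[k],rcond=None)[0]
            res=z-np.c_[t,s,np.ones(len(t))]@c; k=(abs(t)<12)&(abs(s)<13)&(np.hypot(t,s)>9.5)&(abs(res)<1.5)
        e=c[0]*y*0; # discs: centre of the knuckle by the waist
        print(n,"pts",k.sum(),"slope t,s deg",np.degrees(np.arctan(c[:2])).round(2),"height",c[2].round(2),"rms",res[k].std().round(2),"h",h.round(2))
        b=(abs(t)<13)&(np.hypot(s,z)<23); dk=(abs(t)>15)&(abs(t)<40)&(z>0)&(np.hypot(s,z)<26)
        if save: cv2.imwrite(save%n,im)
    return
if __name__=="__main__": normal(4)
E
python3 n.py
python3 - <<'E'
from ik import *; from go import go
p,g=goal(150,np.array([.506,.311,.235])); s,t,o=go(p*1000,g.as_euler("xyz")); print(s,t,p,g.as_euler("xyz",True))
from h import ctrl
for L in(.22,.3,.38): print(L,fk(o["qpos"],L)[0],o["ee_pos"])
E
```

```text
top pts 89 slope t,s deg [ 0.2  -0.27] height 14.0 rms 0.67 h [-0.91 -0.4   0.  ]
side pts 26 slope t,s deg [-1.66 -0.27] height 13.66 rms 0.4 h [-0.91 -0.4   0.  ]
[  69.  -290.7 -120.2] [ 8.452e-01 -1.000e-04  4.123e-01] [0.49121081 0.31953854 0.22667095] [180.  64. -30.]
0.22 [0.52492726 0.0176396  0.20874611] [ 0.48245559 -0.00226339  0.23593985]
0.3 [ 0.4591839  -0.01147136  0.25366959] [ 0.48245559 -0.00226339  0.23593985]
0.38 [ 0.39344053 -0.04058231  0.29859308] [ 0.48245559 -0.00226339  0.23593985]
```

The face is level within 0.3° in both views. Carrying it over the pile while yawing 54° about the vertical.

Converted, -290.7 mm / 750 = -0.3876, -120 mm / 750 = -0.16, 0.845 rad / 4 = 0.2113.

Request:
arm_command(plan=[[[0.004, -0.016, -0.0067, 0.0085, 0, 0.004, 1], [0.0107, -0.0467, -0.0187, 0.0253, 0, 0.0123, 1], [0.02, -0.0853, -0.0347, 0.0465, 0, 0.0228, 1], [0.0293, -0.124, -0.0507, 0.0675, 0, 0.033, 1], [0.0387, -0.1627, -0.0667, 0.0888, 0, 0.0433, 1], [0.048, -0.2013, -0.0827, 0.11, 0, 0.0535, 1], [0.0573, -0.24, -0.1, 0.131, 0, 0.064, 1], [0.0667, -0.2787, -0.116, 0.1523, 0, 0.0743, 1], [0.0747, -0.3133, -0.1293, 0.1713, 0, 0.0835, 1], [0.0813, -0.3453, -0.1427, 0.188, 0, 0.0918, 1], [0.088, -0.3693, -0.152, 0.2008, 0, 0.098, 1], [0.092, -0.3876, -0.16, 0.2113, 0, 0.103, 1]]])

```text
time_s: 18.1
ee_pos: [0.4909, 0.3203, 0.2262]
eef_rot: [3.139, 1.117, -0.527]
force: [0.3, -0.0, -4.4]
grip_width: 0.0561
grip_force: 50.0
```

Run:
```python
from ik import *; from go import go
p,g=goal(150,np.array([.506,.311,.158])); s,t,o=go(p*1000,g.as_euler("xyz")); print(s,t,p,o["ee_pos"],o["qpos"].round(2),np.degrees(o["eef_rot"]))
```

```text
[69.1  0.4 32.9] [-0.0008  0.0001 -0.0014] [0.49121081 0.31953854 0.14967095] [0.49086817 0.32030544 0.22623478] [0.23 0.82 1.04 0.79 2.1  2.43] [179.87802437  64.00374851 -30.18736353]
```

Converted, 69 mm / 750 = 0.092, 65 mm / 750 = 0.0867, -0.001 rad / 4 = -0.0003.

Request:
arm_command(plan=[[[0.0067, 0, 0.0027, 0, 0, 0, 1], [0.0213, 0, 0.0107, 0, 0, 0, 1], [0.04, 0.0003, 0.0187, 0, 0, 0, 1], [0.0587, 0.0004, 0.028, 0, 0, 0, 1], [0.0747, 0.0005, 0.036, 0, 0, -0.0003, 1], [0.0867, 0.0005, 0.0413, 0, 0, -0.0003, 1], [0.092, 0.0005, 0.044, 0, 0, -0.0003, 1], [0.092, 0.0005, 0.044, 0, 0, -0.0003, 1], [0.092, 0.0005, 0.044, 0, 0, -0.0003, 1], [0.092, 0.0005, 0.044, 0, 0, -0.0003, 1]]])

```text
time_s: 19.1
ee_pos: [0.4916, 0.3189, 0.1507]
eef_rot: [-3.137, 1.116, -0.519]
force: [0.3, -0.7, -3.3]
grip_width: 0.0556
grip_force: 50.0
```

Run:
```python
from n import *
from ik import goal; from go import go
normal(4,"pics/f_%s.png")
p,g=goal(150,np.array([.506,.311,.158])); s,t,o=go(p*1000,g.as_euler("xyz")); print(s,t,o["ee_pos"],o["qpos"].round(2),np.degrees(o["eef_rot"]),o["grip_width"],o["time_s"])
a=cv2.imread("pics/f_top.png")[185:275,50:170]; b=cv2.imread("pics/f_side.png")[80:185,110:250]
cv2.imwrite("pics/fin.png",np.hstack([cv2.resize(x,(400,300),interpolation=2) for x in(a,b)]))
# axial centre of knuckle relative to the grasp point, side of pile
im,d,i=shot("top"); P=pts(d,i); A=R.from_euler("xyz",o["eef_rot"]).as_matrix(); g0=o["ee_pos"]-A[:,2]*.019; hs=cv2.cvtColor(im,cv2.COLOR_BGR2HSV)
k=(np.linalg.norm(P-g0,axis=2)<.04)&(hs[...,1]>100); print("brass box",P[k].min(0).round(4),P[k].max(0).round(4),"grasp",g0.round(4))
```

```text
top pts 53 slope t,s deg [0.4  0.41] height 13.64 rms 0.71 h [-0.87  0.5   0.  ]
side pts 12 slope t,s deg [ 2.13 -1.23] height 14.4 rms 0.19 h [-0.87  0.5   0.  ]
[ 0.2 -0.5  0.6] [ 0.0002 -0.      0.0013] [0.49136557 0.31883978 0.15011564] [0.22 0.9  1.07 0.74 2.02 2.33] [-179.86174583   63.99840218  -29.83252683] 0.0554856441564902 19.5
brass box [0.4901 0.2979 0.15  ] [0.543  0.3422 0.1821] grasp [0.5062 0.3103 0.1584]
```

View pics/fin.png

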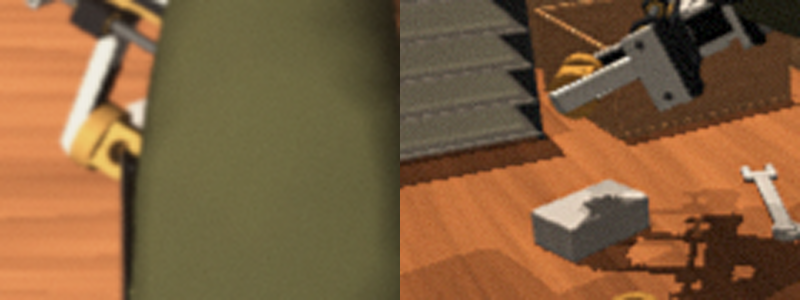

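The final picture shows the knuckle held above the pile: hole upward at (120,150) in the left crop, the flush three-plate pile at (590,220) in the right crop. The grasp point is over the pile's middle at z = 158 mm, so about 100 mm of air. I'll let it settle, then hand in.

Request:
arm_command(plan=[[[0, 0, 0, 0, 0, 0, 1], [0, 0, 0, 0, 0, 0, 1], [0, 0, 0, 0, 0, 0, 1], [0, 0, 0, 0, 0, 0, 1], [0, 0, 0, 0, 0, 0, 1]]])

```text
time_s: 20.05
ee_pos: [0.4914, 0.3188, 0.15]
eef_rot: [-3.139, 1.117, -0.521]
force: [0.6, 0.6, -3.1]
grip_width: 0.0556
grip_force: 50.0
```

```bash
python3 -c "
from station import ctrl
o=ctrl.get_obs(); print(o['ee_pos'],o['joint_vel'].round(3)); print(ctrl.hand_in())"
```

```text
[0.49137742 0.31883827 0.15003475] [-0.    -0.    -0.     0.    -0.002  0.   ]
the job is handed in; nothing more can be done
None
```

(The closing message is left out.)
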